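Load and start the bench marking machine

ROBOT

A 6-joint arm with a two-finger parallel gripper is mounted at the origin on the work surface. World frame = base frame: x ahead of the robot, y to its left, z up, the work surface at z = 0. Lengths are in m, angles in rad, forces in N, time in s.
With the tool pointing down it reaches from about 0.35 to 0.85 m from the base axis. Payload 8.1 kg.
Tool frame: the origin (TCP) lies at the very end of the fingers, on their centre line; the grasp point (between the pads) lies 19 mm behind it; z points along the fingers, y is the direction in which the jaws open and shut (so a half turn about z gives the same grasp; the last joint's range is limited). The gripper opens to 93 mm and grips with 3 to 60 N. Pads are 15 mm wide; open, the fingers measure 128 mm over their backs; the gripper's body (75 mm by 188 mm) begins 65 mm behind the grasp point.
Start: joints at [1.202, 0.13, 1.488, -0, 1.523, -0.085], TCP at [0.168, 0.576, 0.219] pointing down, gripper open.
Joint ranges: [-2.96, 2.96], [-0.89, 2.26], [0.02, 2.5], [-1.34, 4.48], [0, 2.73], [-2.66, 2.66]. Speed limits (rad/s): [2.39, 2.39, 2.79, 3.14, 3.14, 3.14].

INTERFACE

Orientations are given as a rotation vector (axis times angle).
In Python, from plant import robot gives the robot as it stands.
- The arm moves only by the shell command python3 -m inch 'ROWS' [FORCE]. ROWS is JSON, a list that holds one entry, the list of rows, each a list of 7 numbers: the shift along the tool's x, y, z in cm, then the turn, a rotation vector about the tool's x, y, z in degrees, then the gripper command: -1 is fully open, 1 is shut, values between are in proportion. A call has 1 to 5 rows; each row shifts and turns the commanded pose from where the row before left it, along the tool's axes as they then stand; what a row does not reach is not made up. A row lasts 1/10 s, in which the tool goes at most 50 mm and 8.59 degrees, less where a joint would pass 70% of its speed; a pose out of reach is approached as far as the arm can. A call with a gripper value outside its range is refused whole. The fingers move at their own pace and stop on an object; FORCE is the grip in N (left out, the last holds). Time passes only in rows, so rows that do not move let the fingers close. It gives the time, the measured TCP pose, the force and the opening at its end, in the units of the state.
- robot.read_state(): the state, without advancing time (a new reading comes with each control period).
- robot.read_camera(name): name is "side" or "top"; returns a dict with "image" (420x560x3 uint8, blue, green, red), "K" (3x3 intrinsics, pixels), "R" (3x3) and "t" (3): a world point X has camera coordinates R X + t. Camera axes: x right, y down, z forward; pixel columns grow to the right and rows downward; lengths in m; the calibration is good to about 2 mm. A picture is of the moment at which its call begins. There is no depth.
- robot.close_job(): hands the job in, once; it reports no verdict.
The state is a dict: "t": time; "q": joint angles; "dq": joint speeds; "joint_torque": joint torques, N m; "tool_pos": TCP position; "orientation": TCP orientation; "force": force on the tool from outside, world axes, zero at the start; "wrist_torque": the same for the moment, N m; "opening": finger opening in m.
Only numpy, scipy, OpenCV 4.12 (cv2) and the standard library are available. Lean on these libraries where they do the work, as an engineer would, in place of code of your own. Each camera call takes 0.05 s, during which the arm holds its last target. There are 200 camera calls.

TASK

Gently lay the brass block flat in the bed of the marking machine's carriage, inside its lip, then slide the carriage (it has a black handle) until its red pointer lines up with the middle of the yellow tab. Only then press the green start button fully down and release it. Leave the grey steel block, the green wax block and the pot of tools where they are, and do not drop the brass block.

Things in the scene. Friction and masses are not known exactly. Their poses are not given: they have to be found in the camera images.
- brass_block: brass-coloured block, 40 (its x) x 90 (its y) x 20 (z) mm, about 0.6 kg, loose on the bench, one of three blocks of the same size in a row in front of the machine in any order. Origin at the centre of its underside.
- steel_block: grey steel block of the same size (40 x 90 x 20 mm, long along its y), loose, to be left alone. Origin at the centre of its underside.
- wax_block: green wax block of the same size (40 x 90 x 20 mm, long along its y), light, loose, to be left alone. Origin at the centre of its underside.
- tool_pot: terracotta pot, 90 mm across and 100 mm high, with tool handles reaching up to 155 mm; to be left alone. It stands at one side of the machine, the control box at the other. Origin at the centre of its underside.
- machine: marking machine, fixed: grey base plate 20 mm thick, x -65 to 205, y -235 to 235 mm, with two low rails along its y. Origin on the bench under the middle of the rails; its x points away from the robot, its y along the slide towards the head.
- lens (a point): middle of the underside of the lens (52 mm across, 207 mm above the bench) of the blue marking head that hangs over the rails. In the machine's frame (mm): lens x 10, y 160; head x -25 to 185, y 120 to 200, z 242 to 328; white column under it x 135 to 195, y 125 to 195.
- carriage (a joint): position of the carriage along the machine's y, 0 to 0.27 m, growing towards the head; the bed's centre lies at machine y = -80 mm + joint value. It starts between 0.02 and 0.08. It stays where it is left; about 2 N (plus about 6 N per m/s) moves it.
- bed (a point): centre of the carriage bed's floor, 45 mm above the bench. The bed is a flat floor 76 mm (x) by 116 mm (y) with a lip 4 mm wide and 4 mm high round it (outside 84 x 124 mm). Axes as the machine's; the block goes with its 90 mm along y.
- handle (a point): centre of the top of the carriage's handle: an upright black cylinder with a red band near its top, 26 mm diameter, top 114 mm above the bench, standing free over the upper 65 mm, on an arm 150 mm to -y of the bed's centre. Moves with the carriage.
- pointer (a point): tip of the carriage's red pointer, which points to the machine's -x (towards the robot) from the foot of the handle: 45 mm to -x of the handle's axis and at the same y, 39 mm above the bench.
- tab: yellow tab on the near edge of the machine's base plate, 14 (x) x 8 (y) x 22 (z) mm, fixed for this job, turned as the machine is. Origin at the centre of its underside, 20 mm above the bench. The pointer is lined up when its y along the slide equals the tab's; the pointer moves past it without touching (it ends 2 mm short of the tab).
- start_top (a point): centre of the top of the green round start button, 36 mm diameter, facing up in the middle of the grey control box (100 x 90 x 50 mm high, fixed) at the left or right of the machine.
- start (a joint): travel of the start button, 0 released to 0.006 m fully down; spring, about 5 N to push fully down.
Things that resemble listed ones, but are neither listed nor needed, are in the scene too. Of the things that look like the part that bears start_top, the smaller one is meant. Of the things shaped like the brass_block, the brass one is meant.

How it is judged:
On the way, in this order (a step that is already met when the one before it is completed fails the run):
1. the brass block lies flat in the carriage's bed, let go (x of brass_block in the frame of bed between -0.022 and 0.022 m and y of brass_block in the frame of bed between -0.022 and 0.022 m and z of brass_block in the frame of bed between -0.003 and 0.003 m and angle between brass_block's own z axis and vertical below 0.05 rad and contact force between the fingers and brass_block below 0.1 N), for 0.2 s.
2. the carriage stands still with its pointer on the yellow tab, the block in its bed (x of brass_block in the frame of bed between -0.022 and 0.022 m and y of brass_block in the frame of bed between -0.022 and 0.022 m and z of brass_block in the frame of bed between -0.003 and 0.003 m and angle between brass_block's own z axis and vertical below 0.05 rad and y of pointer in the frame of tab between -0.004 and 0.004 m and velocity of joint carriage between -0.01 and 0.01 m/s), for 0.3 s.
3. the start button is pressed fully down with the pointer on the tab (x of brass_block in the frame of bed between -0.022 and 0.022 m and y of brass_block in the frame of bed between -0.022 and 0.022 m and z of brass_block in the frame of bed between -0.003 and 0.003 m and angle between brass_block's own z axis and vertical below 0.05 rad and y of pointer in the frame of tab between -0.004 and 0.004 m and value of joint start above 0.005 m), for 0.05 s.
At the end, for the whole second after the job is handed in: Brass block let go, at rest, flat in the bed: within 22 mm of its centre in x and y and 3 mm of its floor, tilt under 0.05 rad. Carriage at rest, pointer within 4 mm of the tab's middle along the slide. Start button up again (under 1 mm) (all of step 2 and contact force between the fingers and brass_block below 0.1 N and value of joint start below 0.001 m and linear speed of brass_block below 0.01 m/s); the robot touches nothing.
It fails at once if the start button pressed (over 3 mm) while the pointer is off the tab or the block is not in the bed (value of joint start above 0.003 m and not (x of brass_block in the frame of bed between -0.022 and 0.022 m and y of brass_block in the frame of bed between -0.022 and 0.022 m and z of brass_block in the frame of bed between -0.003 and 0.003 m and angle between brass_block's own z axis and vertical below 0.05 rad and y of pointer in the frame of tab between -0.004 and 0.004 m)).
It fails at once if the brass block dropped or flung (over 0.6 m/s while out of the gripper) (contact force between the fingers and brass_block below 0.1 N and linear speed of brass_block above 0.6 m/s).
It fails at once if the steel block, the wax block or the tool pot moved by more than 20 mm (distance of any of steel_block, wax_block, tool_pot from where it was at the start of the episode above 0.02 m).
It also fails if it takes over 69 s, if anything falls off the work surface, if the arm or the gripper's body presses on something with over 40 N, if the wrist force passes 120 N, or if a joint passes its speed limit or range.

## Working session

There is one attempt and no reset: what is moved stays moved. The work goes in short steps, Python scripts to look and compute and a shell command to move; the robot and the scene stay as the last step left them, time stands still between calls to the robot, and variables do not carry over. Pictures are saved under pics/ and viewed, about 8 in all and at most 12, crops included, and the job is handed in when it is done.

```bash
mkdir -p pics; ls; python3 - <<'E'
from plant import robot
import cv2,numpy as np
s=robot.read_state();print({k:np.round(v,4).tolist() for k,v in s.items()})
for n in("top","side"):
    c=robot.read_camera(n);cv2.imwrite(f"pics/{n}0.png",c["image"]);print(n,np.round(c["K"],1).tolist(),np.round(c["R"],4).tolist(),np.round(c["t"],4).tolist())
E
```

```text
pics
{'t': 0.0, 'q': [1.2016, 0.1312, 1.4893, 0.0, 1.523, -0.0854], 'dq': [-0.0008, 0.0018, 0.0008, -0.0004, 0.0002, -0.0011], 'joint_torque': [-0.0015, -55.9817, -49.1767, 0.0765, 0.0349, -0.0001], 'tool_pos': [0.1678, 0.5755, 0.2176], 'orientation': [-0.4443, -3.1096, 0.0028], 'force': [0.1474, 0.0481, -0.1528], 'wrist_torque': [-0.0163, -0.0646, -0.0116], 'opening': 0.0926}
top [[434.0, 0.0, 281.4], [0.0, 434.0, 209.8], [0.0, 0.0, 1.0]] [[-0.034, -0.9994, 0.0064], [-0.9787, 0.032, -0.2027], [0.2024, -0.0132, -0.9792]] [0.0097, 0.5223, 1.174]
side [[539.8, 0.0, 280.9], [0.0, 539.8, 214.4], [0.0, 0.0, 1.0]] [[0.9456, -0.3254, -0.0047], [-0.1896, -0.5392, -0.8205], [0.2644, 0.7768, -0.5716]] [-0.4708, 0.2209, 1.3568]
```

View pics/top0.png

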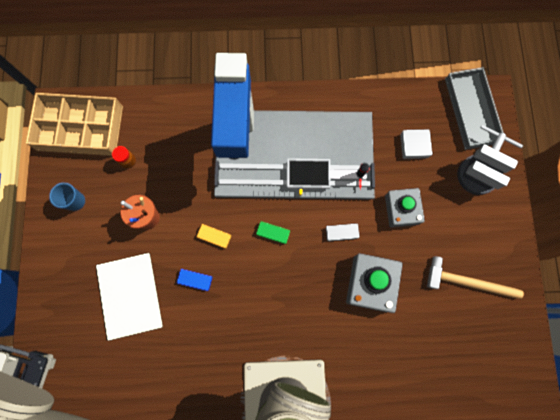

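View pics/side0.png

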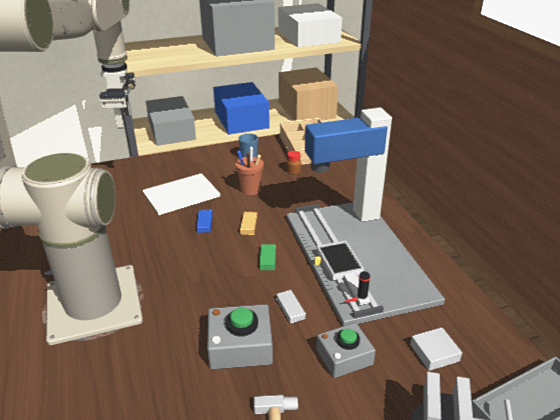

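The pictures show:
- **Top view, blocks:** brass-coloured at (214,237), green wax at (273,233), grey steel at (343,232), plus a blue decoy at (195,280).
- **Top view, buttons:** small box at (405,205), larger box at (378,282). The smaller one is meant.
- **Top view, other:** yellow tab (301,191), handle (363,170), bed (308,173), pot (137,211).
- **Side view:** brass (249,223), small button (348,338), tab (318,261), handle (364,285).

Next I'll take an enlarged crop to confirm, with colour measurements from both views.

```bash
cat > h.py <<'E'
import cv2,numpy as np
from plant import robot
def P(c): return c["K"]@np.c_[c["R"],c["t"]]
def tri(ca,ua,cb,ub):
    X=cv2.triangulatePoints(P(ca),P(cb),np.float64(ua).reshape(2,1),np.float64(ub).reshape(2,1)).ravel();return X[:3]/X[3]
def ray(c,u,z):
    d=c["R"].T@np.linalg.inv(c["K"])@np.r_[u,1];o=-c["R"].T@c["t"];return o+d*(z-o[2])/d[2]
def proj(c,X): p=P(c)@np.r_[X,1];return p[:2]/p[2]
def blob(c,lo,hi,near,r=25):
    m=cv2.inRange(cv2.cvtColor(c["image"],cv2.COLOR_BGR2HSV),lo,hi)
    k=np.zeros_like(m);cv2.circle(k,near,r,255,-1);m&=k
    n,l,s,ce=cv2.connectedComponentsWithStats(m)
    i=1+np.argmax(s[1:,4]);ys,xs=np.where(l==i)
    return ce[i],cv2.minAreaRect(np.c_[xs,ys].astype(np.float32)),s[i,4]
E
python3 - <<'E'
from h import *
a=robot.read_camera("top");b=robot.read_camera("side")
I=a["image"];J=b["image"]
cr=np.hstack([cv2.resize(I[130:250,190:430],(800,400),interpolation=cv2.INTER_CUBIC)])
cs=cv2.resize(J[190:370,190:450],(578,400),interpolation=cv2.INTER_CUBIC)
cv2.imwrite("pics/crop1.png",cr);cv2.imwrite("pics/crop2.png",cv2.resize(J[190:370,190:450],(800,554),interpolation=cv2.INTER_CUBIC))
for n,lo,hi,pa,pb in [("brass",(10,90,100),(25,255,255),(214,237),(249,223)),("button",(45,100,40),(80,255,255),(408,203),(348,338)),("tab",(22,120,120),(35,255,255),(301,191),(318,261)),("pointer/band",(0,150,100),(6,255,255),(361,180),(355,295)),("wax",(45,100,40),(80,255,255),(273,233),(267,257))]:
    try:
        A=blob(a,lo,hi,pa,20);B=blob(b,lo,hi,pb,20);print(n,[np.round(np.r_[x[0],x[1][0],x[1][1],x[1][2],x[2]],1) for x in(A,B)],np.round(tri(a,A[0],b,B[0]),4))
    except Exception as e: print(n,e)
E
```

```text
brass [array([ 214.9,  236.5,  214.6,  237.1,   38.1,   39.5,    9.5, 1112. ]), array([ 249.3,  222.9,  249. ,  223. ,   39.4,   39.4,   63.4, 1209. ])] [0.4607 0.1865 0.0087]
button [array([407.7, 202.7, 407.5, 202.5,  13. ,  13. ,  90. , 153. ]), array([348. , 335.8, 348. , 336. ,  14. ,  16. ,  90. , 207. ])] [ 0.5282 -0.3639  0.0637]
tab [array([300.4, 191.3, 300.5, 191.5,   5. ,   3. ,  90. ,  22. ]), array([317.3, 260.2, 317.5, 260. ,   8. ,   5. ,  90. ,  44. ])] [ 0.5794 -0.0648  0.0288]
pointer/band [array([359.8, 182.6, 359.6, 182.6,   8.9,   2. ,  82.9,  16. ]), array([351. , 299.6, 350.5, 299.6,   2.3,  11.3,  80.5,  27. ])] [ 0.5973 -0.238   0.0362]
wax [array([272.5, 232.2, 272.5, 232.2,  31.9,  15.2,  18.4, 486. ]), array([267.3, 256.8, 267.5, 256.5,  25. ,  15. ,  90. , 380. ])] [0.4655 0.0201 0.0055]
```

View pics/crop1.png

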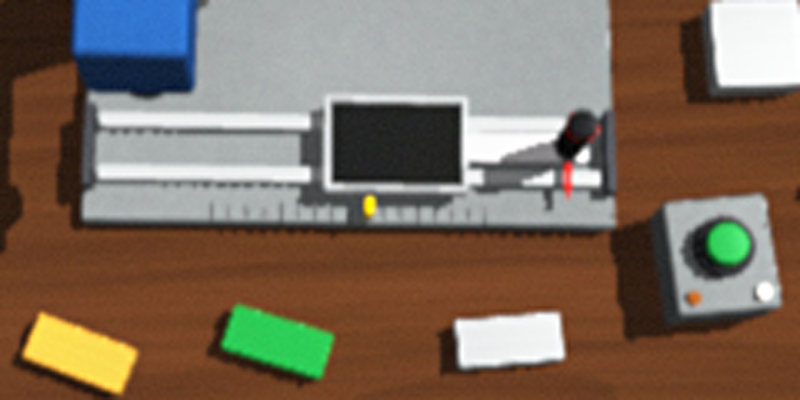

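View pics/crop2.png

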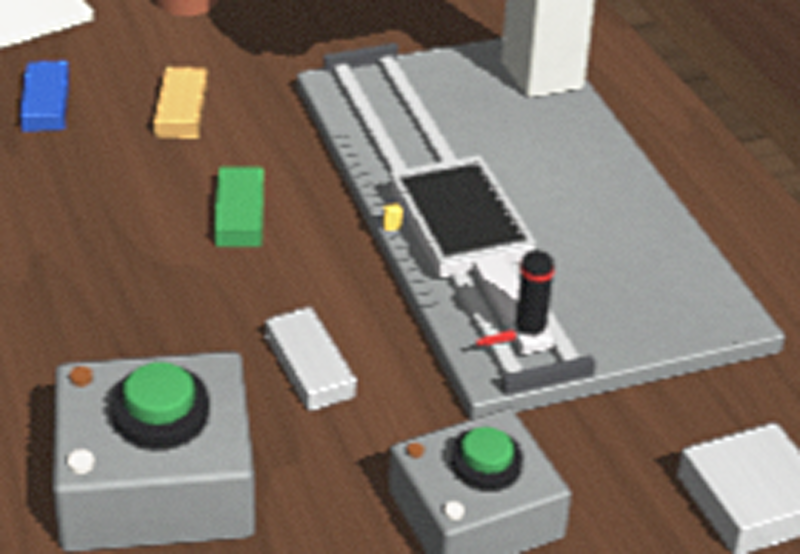

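The crops confirm the choices:
- **Brass:** the yellow block at the left of the row (crop (80,352)).
- **Start button:** the one on the smaller box (crop (728,243)). The larger box is the decoy.
- **Slide:** tab (370,206), pointer (568,178), handle top (583,122).

Next come the precise poses.

```bash
python3 - <<'E'
from h import *
a=robot.read_camera("top");b=robot.read_camera("side")
def q(c,o,s,p): return o+np.float64(p)/s
T=lambda p:np.array([190,130])+np.float64(p)/(10/3)
S=lambda p:np.array([190,190])+np.float64(p)/(800/260)
for n,ps,z in [("plate near edge",[(82,222),(615,225)],.02),("bed outer",[(325,97),(468,97),(468,188),(322,188)],.049),("rail ends",[(97,174),(310,174)],.03)]:
    W=np.array([ray(a,T(p)-.35,z)[:2] for p in ps]);print(n,np.round(W,4).tolist(),"mean",W.mean(0).round(4))
# triangulated bed corners near-L, near-R(top) vs side
for pa,pb in [((322,188),(440,272)),((468,97),(487,157)),((325,97),(0,0))][:1]: print("bedcorner near right/left check",tri(a,T((468,188))-.35,b,S((443,275))-.3).round(4),tri(a,T((468,97))-.35,b,S((536,238))-.3).round(4),tri(a,T((325,97))-.35,b,S((482,158))-.3).round(4),tri(a,T((322,188))-.35,b,S((398,178))-.3).round(4))
print("handle top",tri(a,T((583,120))-.35,b,S((538,258))-.3).round(4))
for n,c,pn,r in[("top",a,(214,237),22),("side",b,(249,223),20)]:
    ce,rc,ar=blob(c,(14,110,120),(28,255,255),pn,r);print(n,ce.round(1),np.round(rc[0],1),np.round(rc[1],1),rc[2],ar)
    if n=="top":
        W=np.array([ray(c,p,.02)[:2] for p in cv2.boxPoints(rc)]);C=W.mean(0);ct=ray(c,ce,.02)
        e=np.diff(np.r_[W,W[:1]],axis=0);L=np.linalg.norm(e,axis=1);k=np.argmax(L);print("brass",C.round(4),ct.round(4),L.round(4),"long dir deg",np.degrees(np.arctan2(e[k,1],e[k,0])).round(1));ua=ce
    else: print("tri",tri(a,ua,c,ce).round(4))
E
```

```text
plate near edge [[0.5762, 0.1867], [0.5583, -0.2809]] mean [ 0.5673 -0.0471]
bed outer [[0.6745, -0.0296], [0.6705, -0.1545], [0.5885, -0.1498], [0.5925, -0.024]] mean [ 0.6315 -0.0895]
rail ends [[0.6166, 0.172], [0.6106, -0.0144]] mean [0.6136 0.0788]
bedcorner near right/left check [ 0.5901 -0.1514  0.0319] [ 0.67   -0.1542  0.0509] [ 0.6778 -0.03    0.0424] [ 0.5982 -0.0248  0.0363]
handle top [ 0.6253 -0.2393  0.1124]
top [213.9 235.5] [213.9 235.4] [32.9 15.8] 21.037511825561523 515
brass [0.4608 0.1881] [0.4605 0.1881 0.02  ] [0.0453 0.0957 0.0451 0.095 ] long dir deg -113.0
side [248.5 222.7] [248.6 222.7] [15.1 25.1] 11.309932708740234 360
tri [0.4612 0.1901 0.0074]
```

```bash
cat > rel.py <<'E'
# rel.py x y z yaw_of_tool_y(deg): remaining shift (cm, tool axes now) and turn about tool axes (deg)
import sys,numpy as np
from plant import robot
from scipy.spatial.transform import Rotation as R
s=robot.read_state();r=R.from_rotvec(s["orientation"]);M=r.as_matrix()
x,y,z,w=map(float,sys.argv[1:]);w=np.radians(w)
Y=np.array([np.cos(w),np.sin(w),0]);Z=np.array([0,0,-1.]);G=np.c_[np.cross(Y,Z),Y,Z]
print("t",round(s["t"],2),"pos",np.round(s["tool_pos"],4),"F",np.round(s["force"],1),"open",round(float(s["opening"]),4),"\nshift_cm",np.round(M.T@(np.array([x,y,z])-s["tool_pos"])*100,2),"turn",np.round(np.degrees((r.inv()*R.from_matrix(G)).as_rotvec()),2))
E
for i in 1 2; do python3 -m inch '[[[-3.25,-2.41,0,0,0,0,-1],[-3.25,-2.41,0,0,0,0,-1],[-3.25,-2.41,0,0,0,0,-1],[-3.25,-2.41,0,0,0,0,-1],[-3.25,-2.41,0,0,0,0,-1]]]' | tail -c 300; done
python3 -m inch '[[[-3.25,-2.41,0,0,0,0,-1],[-3.25,-2.41,0,0,0,0,-1],[0,0,0,0,0,8.5,-1],[0,0,0,0,0,8.5,-1],[0,0,0,0,0,8.5,-1]]]'| tail -c 300
python3 -m inch '[[[0,0,0,0,0,8.5,-1],[0,0,0,0,0,8.5,-1],[0,0,0,0,0,8.5,-1],[0,0,0,0,0,8.5,-1],[0,0,0,0,0,8.5,-1]]]'| tail -c 300
python3 -m inch '[[[0,0,0,0,0,8.5,-1],[0,0,0,0,0,8.5,-1],[0,0,0,0,0,8.5,-1],[0,0,0,0,0,3.2,-1],[0,0,0,0,0,0,-1]]]'
python3 rel.py 0.461 0.1885 0.0075 -23
```

```text
t: 0.8
tool_pos: [0.2909, 0.4135, 0.2187]
orientation: [0.444, 3.11, 0.0]
force: [0.6, -0.2, -0.2]
opening: 0.0928
t: 1.3
tool_pos: [0.4133, 0.2523, 0.2189]
orientation: [0.444, 3.11, 0.001]
force: [0.6, 0.0, -0.2]
opening: 0.0931
t: 1.8
tool_pos: [0.4616, 0.1886, 0.2185]
orientation: [-1.13, -2.931, 0.0]
force: [0.1, 0.2, 0.3]
opening: 0.0928
t: 2.3
tool_pos: [0.4614, 0.1891, 0.2186]
orientation: [2.115, 2.323, -0.0]
force: [-0.6, -0.2, 0.1]
opening: 0.0926
t: 2.8
tool_pos: [0.4614, 0.1892, 0.2186]
orientation: [2.62, 1.734, 0.0]
force: [-0.8, 0.2, 0.8]
opening: 0.0928
t 2.8 pos [0.4614 0.1892 0.2186] F [-0.8  0.2  0.8] open 0.0928 
shift_cm [-8.000e-02 -1.000e-02  2.111e+01] turn [ 0.   -0.   -0.01]
```

```bash
python3 -m inch '[[[0,0,4,0,0,0,-1],[0,0,4,0,0,0,-1],[0,0,4,0,0,0,-1],[0,0,3,0,0,0,-1],[0,0,2,0,0,0,-1]]]' | tail -n 5
python3 -m inch '[[[0,0,2,0,0,0,-1],[0,0,1,0,0,0,-1],[0,0,1,0,0,0,-1],[0,0,0.1,0,0,0,-1],[0,0,0,0,0,0,-1]]]' | tail -n 5
python3 -m inch '[[[0,0,0,0,0,0,1],[0,0,0,0,0,0,1],[0,0,0,0,0,0,1],[0,0,0,0,0,0,1],[0,0,0,0,0,0,1]]]' 35
python3 -m inch '[[[0,0,0,0,0,0,1],[0,0,0,0,0,0,1],[0,0,0,0,0,0,1],[0,0,0,0,0,0,1],[0,0,0,0,0,0,1]]]' 35
python3 rel.py 0.461 0.1885 0.0075 -23
```

```text
t: 3.3
tool_pos: [0.4597, 0.1887, 0.0458]
orientation: [-2.616, -1.737, 0.005]
force: [-0.3, -0.0, 0.6]
opening: 0.0929
t: 3.8
tool_pos: [0.4618, 0.1893, 0.0081]
orientation: [2.619, 1.735, 0.001]
force: [-0.2, 0.4, 0.8]
opening: 0.0931
t: 4.3
tool_pos: [0.4615, 0.1892, 0.0078]
orientation: [2.619, 1.735, 0.0]
force: [-1.1, -0.7, -0.1]
opening: 0.0575
t: 4.8
tool_pos: [0.4612, 0.1893, 0.0076]
orientation: [-2.619, -1.735, 0.001]
force: [-2.4, 0.9, 2.6]
opening: 0.0395
t 4.8 pos [0.4612 0.1893 0.0076] F [-2.4  0.9  2.6] open 0.0395 
shift_cm [-0.08  0.01  0.01] turn [-0.03  0.01  0.04]
```

Gripped at 39.5 mm. I'll lift to about 0.13, turn to the machine's yaw, then check how it hangs.

```bash
python3 -m inch '[[[0,0,-1,0,0,0,1],[0,0,-2,0,0,0,1],[0,0,-3,0,0,0,1],[0,0,-4,0,0,0,1],[0,0,-3,0,0,-5,1]]]' 35| tail -n 3
python3 -m inch '[[[0,0,0,0,0,-6,1],[0,0,0,0,0,-6,1],[0,0,0,0,0,-4,1],[0,0,0,0,0,0,1],[0,0,0,0,0,0,1]]]' | tail -n 3
python3 rel.py 0.461 -0.09 0.1375 -2
python3 - <<'E'
from h import *
a=robot.read_camera("top");b=robot.read_camera("side")
p=robot.read_state()["tool_pos"];print(p, proj(a,p),proj(b,p))
u=proj(b,p).astype(int);v=proj(a,p).astype(int)
f=lambda I,u:cv2.resize(I[max(u[1]-70,0):u[1]+50,max(u[0]-60,0):u[0]+60],(400,400),interpolation=cv2.INTER_CUBIC)
cv2.imwrite("pics/held.png",np.hstack([f(a["image"],v),f(b["image"],u)]))
E
```

```text
orientation: [2.54, 1.848, 0.0]
force: [1.1, -0.3, -6.0]
opening: 0.0398
orientation: [-2.261, -2.18, 0.001]
force: [-0.8, 0.2, -6.0]
opening: 0.0393
t 5.8 pos [0.461  0.189  0.1373] F [-0.8  0.2 -6. ] open 0.0393 
shift_cm [-2.788e+01  1.020e+00 -1.000e-02] turn [-0.05  0.02 -0.09]
[0.46115476 0.1890666  0.13740848] [206.92167869 228.7136251 ] [247.14132413 186.02723266]
```

View pics/held.png

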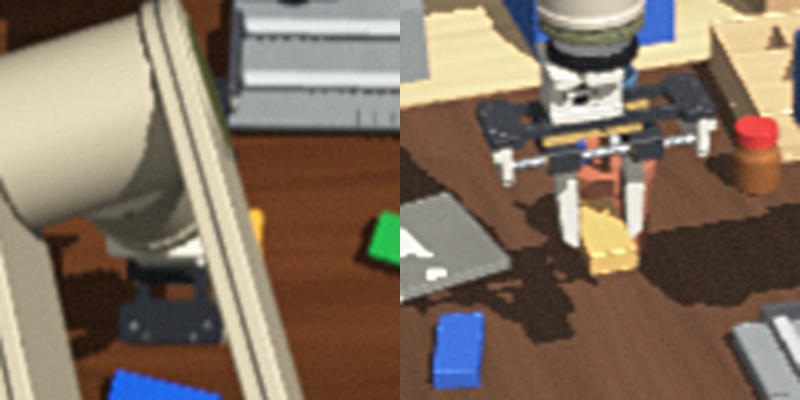

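The block hangs level between the fingers (side half, (605,240)). I'll carry it in -y first, then out over the bed.

```bash
python3 -m inch '[[[-2.5,0,0,0,0,0,1],[-3.5,0,0,0,0,0,1],[-3.5,0,0,0,0,0,1],[-3.5,0,0,0,0,0,1],[-3.5,0,0,0,0,0,1]]]' | tail -n 3
python3 -m inch '[[[-3.5,0,0,0,0,0,1],[-3.5,0,0,0,0,0,1],[-3,1,0,0,0,0,1],[-1.4,3,0,0,0,0,1],[0,3.5,0,0,0,0,1]]]' | tail -n 3
python3 -m inch '[[[0,3.5,0,0,0,0,1],[0,3.5,0,0,0,0,1],[0,2.5,0,0,0,0,1],[0,1,0,0,0,0,1],[0,0,0,0,0,0,1]]]' | tail -n 3
python3 rel.py 0.6315 -0.0895 0.0535 -2
python3 - <<'E'
from h import *
a=robot.read_camera("top");b=robot.read_camera("side")
p=robot.read_state()["tool_pos"];u=proj(b,p).astype(int);v=proj(a,p).astype(int);print(u,v)
f=lambda I,u:cv2.resize(I[max(u[1]-60,0):u[1]+60,max(u[0]-60,0):u[0]+60],(400,400),interpolation=cv2.INTER_CUBIC)
cv2.imwrite("pics/above.png",np.hstack([f(a["image"],v),f(b["image"],u)]))
E
```

```text
orientation: [2.26, 2.182, 0.0]
force: [0.5, 0.3, -6.9]
opening: 0.0399
orientation: [2.264, 2.177, -0.001]
force: [0.1, 0.0, -5.6]
opening: 0.0398
orientation: [-2.26, -2.182, 0.0]
force: [0.2, -0.0, -6.6]
opening: 0.0395
t 7.4 pos [ 0.6327 -0.0958  0.1369] F [ 0.2 -0.  -6.6] open 0.0395 
shift_cm [ 0.62 -0.14  8.34] turn [-0.03 -0.01 -0.01]
[342 230] [312 162]
```

View pics/above.png

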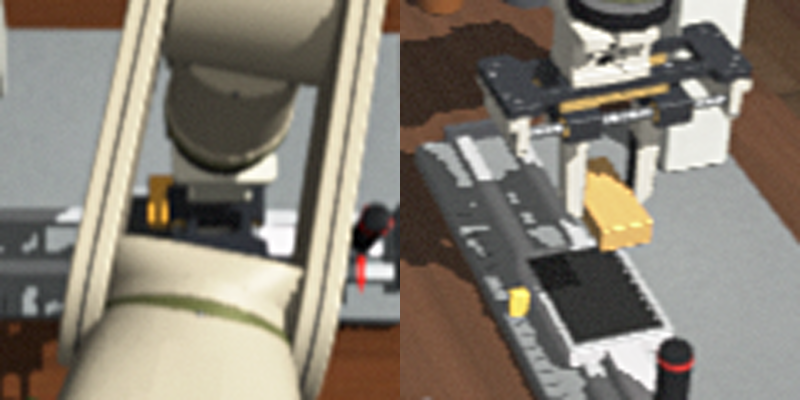

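The side half shows the block level above the bed, aligned with its long side. I'll lower it.

```bash
python3 -m inch '[[[0.6,-0.1,1,0,0,0,1],[0,0,2,0,0,0,1],[0,0,2,0,0,0,1],[0,0,1.5,0,0,0,1],[0,0,0.8,0,0,0,1]]]' | tail -n 4
python3 -m inch '[[[0,0,0.3,0,0,0,1],[0,0,0.2,0,0,0,1],[0,0,0.1,0,0,0,1],[0,0,0.1,0,0,0,1],[0,0,0,0,0,0,1]]]' | tail -n 4
python3 rel.py 0.6315 -0.0895 0.0525 -2
python3 - <<'E'
from h import *
b=robot.read_camera("side")
cv2.imwrite("pics/lower.png",cv2.resize(b["image"][180:320,270:420],(640,597),interpolation=cv2.INTER_CUBIC))
E
```

```text
tool_pos: [0.6291, -0.0892, 0.0623]
orientation: [-2.257, -2.181, 0.003]
force: [-1.0, 0.5, -6.7]
opening: 0.0398
tool_pos: [0.6314, -0.0899, 0.0582]
orientation: [2.259, 2.183, 0.001]
force: [-0.1, 0.8, -7.8]
opening: 0.0394
t 8.5 pos [ 0.6314 -0.0899  0.0582] F [-0.1  0.8 -7.8] open 0.0394 
shift_cm [0.04 0.01 0.57] turn [0.05 0.01 0.04]
```

View pics/lower.png

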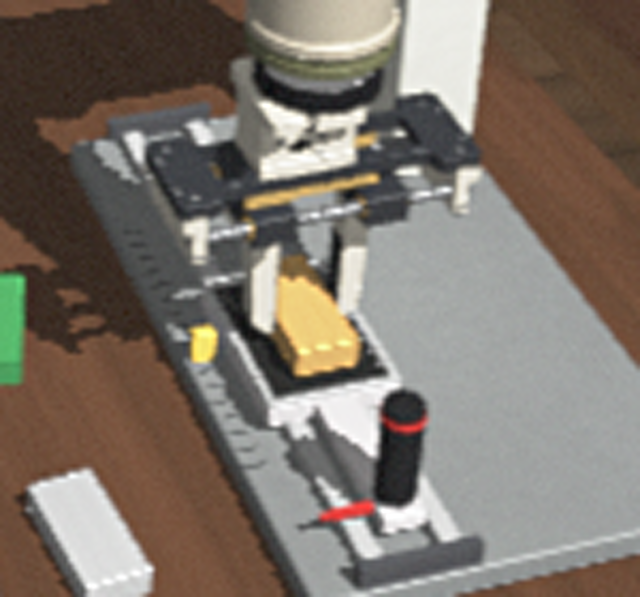

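The block (crop (315,325)) is centred over the bed and about 5–6 mm above its floor. I'll lower it the rest of the way in small steps, watching the force.

```bash
python3 -m inch '[[[0,0,0.2,0,0,0,1],[0,0,0.1,0,0,0,1],[0,0,0.1,0,0,0,1],[0,0,0,0,0,0,1],[0,0,0,0,0,0,1]]]' | tail -n 4
python3 -m inch '[[[0,0,0.1,0,0,0,1],[0,0,0,0,0,0,1],[0,0,0.05,0,0,0,1],[0,0,0,0,0,0,1],[0,0,0,0,0,0,1]]]' | tail -n 4
```

```text
tool_pos: [0.6309, -0.0898, 0.0535]
orientation: [-2.259, -2.183, 0.0]
force: [-0.5, 0.6, -6.6]
opening: 0.0394
tool_pos: [0.6311, -0.0898, 0.0526]
orientation: [2.259, 2.183, 0.0]
force: [-3.7, 1.2, 0.0]
opening: 0.0394
```

The weight has come off the wrist at z = 0.0526, so the block is on the floor. I'll release it partway and retreat up.

```bash
python3 -m inch '[[[0,0,0,0,0,0,0.1],[0,0,0,0,0,0,0],[0,0,0,0,0,0,-0.2],[0,0,0,0,0,0,-0.3],[0,0,0,0,0,0,-0.3]]]' | tail -n 3
python3 -m inch '[[[0,0,-0.5,0,0,0,-0.3],[0,0,-2,0,0,0,-0.3],[0,0,-3,0,0,0,-0.3],[0,0,-4,0,0,0,-0.3],[0,0,-1.5,0,0,0,-0.3]]]' | tail -n 5
python3 rel.py 0.626 -0.2394 0.163 -2
```

```text
orientation: [2.259, 2.183, 0.0]
force: [0.3, 0.3, -0.0]
opening: 0.06
t: 10.55
tool_pos: [0.6332, -0.0903, 0.1675]
orientation: [2.255, 2.179, 0.006]
force: [0.6, -0.8, 0.1]
opening: 0.0602
t 10.55 pos [ 0.6332 -0.0903  0.1675] F [ 0.6 -0.8  0.1] open 0.0602 
shift_cm [-14.93  -0.21   0.47] turn [0.37 0.07 0.04]
```

```bash
python3 -m inch '[[[-3,0,0,0,0,0,-0.3],[-4,0,0,0,0,0,-0.3],[-4,0,0,0,0,0,-0.3],[-3,-0.2,0,0,0,0,-0.3],[-0.9,0,0,0,0,0,-0.3]]]' | tail -n 3
python3 -m inch '[[[0,0,0,0,0,0,-0.3]]]' | tail -n 3
python3 rel.py 0.626 -0.2394 0.072 -2
python3 - <<'E'
from h import *
b=robot.read_camera("side");a=robot.read_camera("top")
for c,n in((a,"top"),(b,"side")):
    for m,X in (("handle",(.626,-.2394,.114)),("tip",robot.read_state()["tool_pos"])): print(n,m,proj(c,np.array(X)).round(1))
cv2.imwrite("pics/placed.png",cv2.resize(b["image"][160:330,280:430],(530,600),interpolation=cv2.INTER_CUBIC))
E
```

```text
orientation: [2.262, 2.18, -0.001]
force: [-0.7, 0.1, -0.2]
opening: 0.0601
orientation: [-2.261, -2.18, 0.0]
force: [0.3, 1.1, -1.2]
opening: 0.0606
t 11.15 pos [ 0.6235 -0.2397  0.1617] F [ 0.3  1.1 -1.2] open 0.0606 
shift_cm [0.04 0.26 8.97] turn [-0.03 -0.02 -0.08]
top handle [364.6 165.7]
top tip [367.5 161. ]
side handle [365.2 272.9]
side tip [365.8 256.8]
```

View pics/placed.png

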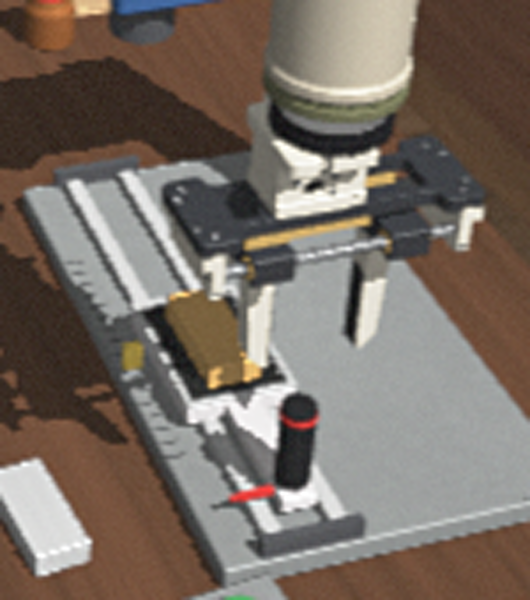

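The block lies flat in the bed (crop (210,340)), and the handle top at crop (299,403) agrees with the prediction. I'll descend around the handle and grip it.

```bash
python3 -m inch '[[[0,0.25,1,0,0,0,-0.3],[0,0,2.5,0,0,0,-0.3],[0,0,2.5,0,0,0,-0.3],[0,0,2,0,0,0,-0.3],[0,0,0.9,0,0,0,-0.3]]]' | tail -n 4
python3 -m inch '[[[0,0,0,0,0,0,0],[0,0,0,0,0,0,0.3],[0,0,0,0,0,0,1],[0,0,0,0,0,0,1],[0,0,0,0,0,0,1]]]' 15| tail -n 4
python3 -m inch '[[[0,0,0,0,0,0,1],[0,0,0,0,0,0,1]]]' 15| tail -n 4
python3 rel.py 0.632 -0.067 0.072 -2
```

```text
tool_pos: [0.625, -0.2364, 0.0696]
orientation: [-2.254, -2.182, 0.002]
force: [-0.1, 0.7, -0.7]
opening: 0.0604
tool_pos: [0.6238, -0.239, 0.0744]
orientation: [-2.256, -2.18, 0.006]
force: [-25.2, 3.6, 21.3]
opening: 0.0256
tool_pos: [0.6237, -0.239, 0.0744]
orientation: [-2.257, -2.18, 0.005]
force: [-17.7, 2.8, 13.9]
opening: 0.0261
t 12.45 pos [ 0.6237 -0.239   0.0744] F [-17.7   2.8  13.9] open 0.0261 
shift_cm [17.22  0.23  0.25] turn [-0.3  -0.01  0.01]
```

```bash
python3 -m inch '[[[0,-0.15,-0.2,0,0,0,1],[0,0,0,0,0,0,1],[0,0,0,0,0,0,1]]]' | tail -n 4
python3 rel.py 0.632 -0.067 0.072 -2
```

```text
tool_pos: [0.6237, -0.2389, 0.0746]
orientation: [-2.258, -2.182, 0.002]
force: [-6.6, -2.8, -1.1]
opening: 0.0254
t 12.75 pos [ 0.6237 -0.2389  0.0746] F [-6.6 -2.8 -1.1] open 0.0254 
shift_cm [17.2   0.24  0.26] turn [-0.14 -0.01  0.02]
```

```bash
python3 -m inch '[[[0.5,-0.05,0,0,0,0,1],[1,0,0,0,0,0,1],[1.5,0,0,0,0,0,1],[1.5,0,0,0,0,0,1],[1.5,0,0,0,0,0,1]]]' | tail -n 4
python3 -m inch '[[[2,0,0,0,0,0,1],[2,0,0,0,0,0,1],[2,0,0,0,0,0,1],[1.5,0,0,0,0,0,1],[1,0,0,0,0,0,1]]]' | tail -n 4
python3 -m inch '[[[0.5,0,0,0,0,0,1],[0,0,0,0,0,0,1],[0,0,0,0,0,0,1]]]' | tail -n 4
python3 - <<'E'
from h import *
b=robot.read_camera("side");a=robot.read_camera("top")
cv2.imwrite("pics/slid.png",np.hstack([cv2.resize(I,(400,400),interpolation=cv2.INTER_CUBIC) for I in (a["image"][150:220,260:330],b["image"][220:310,270:360])]))
T=None
for n,lo,hi,pa,pb in [("tab",(22,120,60),(35,255,255),(301,191),(318,261)),("ptr",(0,150,60),(6,255,255),(311,184),(325,265))]:
    try:
        A=blob(a,lo,hi,pa,14);print(n,"top",A[0].round(1),A[2])
    except Exception as e:print(n,"top none")
    try:
        B=blob(b,lo,hi,pb,14);print(n,"side",B[0].round(1),B[2]);print(tri(a,A[0],b,B[0]).round(4))
    except Exception as e:print(n,"side none")
E
```

```text
tool_pos: [0.6266, -0.177, 0.0747]
orientation: [-2.259, -2.183, -0.001]
force: [3.2, -3.3, -11.6]
opening: 0.0257
tool_pos: [0.6306, -0.091, 0.0748]
orientation: [2.256, 2.184, 0.004]
force: [10.9, -3.3, -15.1]
opening: 0.0258
tool_pos: [0.6309, -0.086, 0.0748]
orientation: [2.257, 2.184, 0.005]
force: [10.0, 1.3, -15.6]
opening: 0.0256
tab top none
tab side [317.1 260.2] 40
tab side none
ptr top [307.  178.5] 2
ptr side [329.2 260.7] 23
[ 0.6094 -0.0841  0.0358]
```

View pics/slid.png

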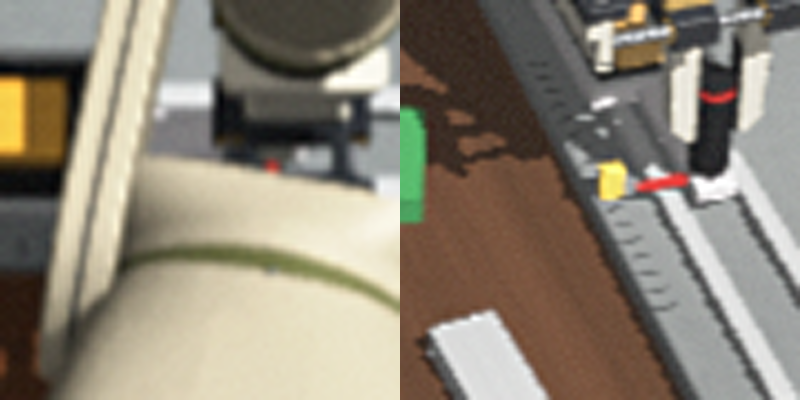

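```bash
python3 - <<'E'
from h import *
b=robot.read_camera("side");a=robot.read_camera("top")
yd=np.array([.036,.99935]);xd=np.array([.99935,-.036])
# machine-axis coords of tip, tab from side rays at known heights
tip=ray(b,(323.2,262.2),.039)[:2];print("tip xy",tip.round(4),"s",tip@yd, "x",tip@xd)
B=blob(b,(22,120,60),(35,255,255),(318,261),14);print(B[0],B[1])
t0=np.array([.5794,-.0648]);print("tab tri s",t0@yd,"x",t0@xd)
# fit tab: project hull of box model centre c, match blob centroid/bbox in side and the first top view
from scipy.optimize import least_squares
I=cv2.imread("pics/top0.png");A=blob(dict(image=I),(22,120,60),(35,255,255),(301,191),10);print("top tab",A[0],A[1],A[2])
def hull(c,p):
    V=[np.r_[p+xd*i*.007+yd*j*.004,z] for i in(-1,1) for j in(-1,1) for z in(.02,.042)]
    m=cv2.moments(cv2.convexHull(np.float32([proj(c,v) for v in V])));return np.array([m["m10"],m["m01"]])/m["m00"]
f=lambda p:np.r_[hull(b,p)-B[0],hull(a,p)-A[0]]
r=least_squares(f,t0,diff_step=1e-3);print("tab fit",r.x.round(4),"s",r.x@yd,"res px",r.fun.round(2))
for c,n,u in((a,"top",A[0]),(b,"side",B[0])):
    q=least_squares(lambda p:hull(c,p)-u,t0,diff_step=1e-3).x;print(n,q.round(4),"s",(q@yd).round(4))
h=robot.read_state()["tool_pos"][:2];print("handle s",h@yd,"x",h@xd)
for k,X in (("tabtop",np.r_[r.x,.042]),): print(k,proj(b,X))
# red pointer centroid, then & now, side
S=cv2.imread("pics/side0.png")
for nm,im,p in(("then",S,(351,300)),("now",b["image"],(329,261))):
    C=blob(dict(image=im),(0,150,60),(6,255,255),p,14);g=ray(b,C[0],.039)[:2];print(nm,C[0],C[1],g.round(4),"s",g@yd)
I2=blob(dict(image=I),(0,150,100),(6,255,255),(360,183),6);g=ray(a,I2[0],.039)[:2];print("top then",I2[0],g,"s",g@yd)
E
```

```text
tip xy [ 0.5851 -0.0888] s -0.06768198189345453 x 0.5879028243908958
[317.1   260.225] ((317.5, 260.0), (8.0, 5.0), 90.0)
tab tri s -0.04389948 x 0.58135619
top tab [300.36363636 191.31818182] ((300.5, 191.5), (5.0, 3.0), 90.0) 22
tab fit [ 0.5786 -0.0655] s -0.04458339910125463 res px [ 0.36 -0.53  0.22  0.49]
top [ 0.5801 -0.0649] s -0.044
side [ 0.5769 -0.0672] s -0.0464
handle s -0.06342235462977018 x 0.633560487740775
tabtop [317.59317937 256.51159457]
then [351.11538462 299.61538462] ((350.5135192871094, 299.58111572265625), (2.3015859127044678, 11.343530654907227), 80.53767395019531) [ 0.5946 -0.2408] s -0.2192856745133705
now [329.39130435 260.69565217] ((328.9230651855469, 260.6153564453125), (2.3533935546875, 10.198039054870605), 78.69007110595703) [ 0.6029 -0.0885] s -0.06674580406615471
top then [359.66666667 182.4       ] [ 0.59923457 -0.23775115] s -0.21602416340084965
```

Both views give about 20 mm left to go (side 20.3, top 19.5). I'll slide that far.

```bash
python3 -m inch '[[[0.5,0.1,0.1,0,0,0,1],[0.6,0,0,0,0,0,1],[0.5,0,0,0,0,0,1],[0.4,0,0,0,0,0,1],[0,0,0,0,0,0,1]]]' | tail -n 4
python3 -m inch '[[[0,0,0,0,0,0,1]]]' | tail -n 4
python3 - <<'E'
from h import *
b=robot.read_camera("side");yd=np.array([.036,.99935])
C=blob(b,(0,150,60),(6,255,255),(326,256),12);g=ray(b,C[0],.039)[:2];print(C[0],C[1],C[2],"s ptr",g@yd,"target -0.0464 side; tool s",robot.read_state()["tool_pos"][:2]@yd)
E
```

```text
tool_pos: [0.6318, -0.0674, 0.0747]
orientation: [2.258, 2.184, 0.002]
force: [2.8, 1.8, -3.8]
opening: 0.0259
tool_pos: [0.6318, -0.068, 0.0747]
orientation: [2.258, 2.183, 0.002]
force: [3.2, 0.7, -2.7]
opening: 0.0257
[326.52173913 256.60869565] ((326.0135192871094, 256.5810852050781), (2.1371870040893555, 10.357135772705078), 80.53767395019531) 23 s ptr -0.04861132154317476 target -0.0464 side; tool s -0.045439804096598785
```

```bash
python3 -m inch '[[[0.2,0,0,0,0,0,1],[0,0,0,0,0,0,1],[0,0,0,0,0,0,1]]]' | tail -n 4
python3 -m inch '[[[0,0,0,0,0,0,0.3],[0,0,0,0,0,0,0],[0,0,0,0,0,0,-0.3],[0,0,0,0,0,0,-0.3],[0,0,0,0,0,0,-0.3]]]' | tail -n 4
python3 -m inch '[[[0,0,-1,0,0,0,-0.3],[0,0,-3,0,0,0,-0.3],[0,0,-3,0,0,0,-0.3],[0,0,-2,0,0,0,-0.3],[0,0,0,0,0,0,-0.3]]]' | tail -n 4
python3 rel.py 0.528 -0.364 0.163 -2
```

```text
tool_pos: [0.6318, -0.0672, 0.0747]
orientation: [2.259, 2.182, 0.001]
force: [3.9, -0.4, -1.6]
opening: 0.0257
tool_pos: [0.6311, -0.0667, 0.074]
orientation: [-2.259, -2.183, 0.0]
force: [-0.1, 0.2, 0.8]
opening: 0.0585
tool_pos: [0.6339, -0.0672, 0.1695]
orientation: [2.255, 2.179, 0.007]
force: [0.9, -0.2, 0.2]
opening: 0.0606
t 16.2 pos [ 0.6339 -0.0672  0.1695] F [ 0.9 -0.2  0.2] open 0.0606 
shift_cm [-30.02  -9.57   0.62] turn [0.44 0.07 0.04]
```

Next I go above the start button, closing the fingers, and then check the alignment with a clear view.

```bash
python3 -m inch '[[[-3.5,0,0,0,0,0,0],[-4,0,0,0,0,0,1],[-4,0,0,0,0,0,1],[-4,-1,0,0,0,0,1],[-3.5,-2,0,0,0,0,1]]]' | tail -n 4
python3 -m inch '[[[-3.5,-2,0,0,0,0,1],[-3.5,-2,0,0,0,0,1],[-2.5,-1.5,0,0,0,0,1],[-1.5,-1,0,0,0,0,1],[0,0,0,0,0,0,1]]]' | tail -n 4
python3 rel.py 0.528 -0.364 0.063 -2
python3 - <<'E'
from h import *
from scipy.optimize import least_squares
b=robot.read_camera("side");a=robot.read_camera("top")
yd=np.array([.036,.99935]);xd=np.array([.99935,-.036])
def hull(c,p):
    V=[np.r_[p+xd*i*.007+yd*j*.004,z] for i in(-1,1) for j in(-1,1) for z in(.02,.042)]
    m=cv2.moments(cv2.convexHull(np.float32([proj(c,v) for v in V])));return np.array([m["m10"],m["m01"]])/m["m00"]
for n,c,pt,pp in(("top",a,(301,191),(302,182)),("side",b,(318,261),(326,256))):
    try:
        A=blob(c,(20,120,60),(35,255,255),pt,8);R=blob(c,(0,150,60),(6,255,255),pp,10 if n=="side" else 6)
        q=least_squares(lambda p:hull(c,p)-A[0],np.array([.579,-.065]),diff_step=1e-3).x;g=ray(c,R[0],.039)[:2]
        print(n,"tab",A[0].round(1),A[2],"s",(q@yd).round(4),"ptr",R[0].round(1),R[2],"s",(g@yd).round(4),"diff mm",((g-q)@yd*1e3).round(1))
    except Exception as e: print(n,e)
cv2.imwrite("pics/chk.png",np.hstack([cv2.resize(I,(400,400),interpolation=cv2.INTER_CUBIC) for I in (a["image"][130:220,250:340],b["image"][200:290,270:360])]))
E
```

```text
tool_pos: [0.5942, -0.2573, 0.163]
orientation: [-2.258, -2.183, 0.001]
force: [-0.8, 0.0, -0.3]
opening: 0.0253
tool_pos: [0.5245, -0.3649, 0.1635]
orientation: [-2.261, -2.179, 0.001]
force: [-0.2, 0.3, 0.1]
opening: 0.0004
t 17.2 pos [ 0.5245 -0.3649  0.1635] F [-0.2  0.3  0.1] open 0.0004 
shift_cm [ 0.1   0.35 10.05] turn [-0.06 -0.02 -0.12]
top tab [300.4 191.6] 20 s -0.0439 ptr [300.4 181.7] 16 s -0.044 diff mm -0.1
side attempt to get argmax of an empty sequence
```

View pics/chk.png

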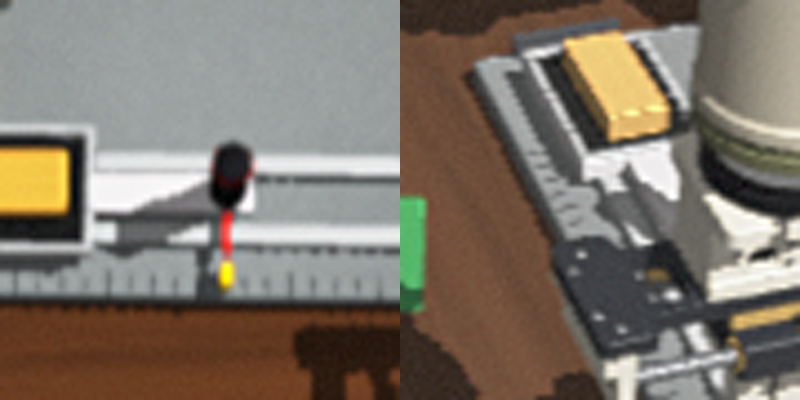

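The top half shows the pointer in line with the tab ((226,230) over (226,275), 0.1 mm apart) and the block in the bed. Now I press the button.

```bash
python3 -m inch '[[[0.1,0.3,2,0,0,0,1],[0,0,3,0,0,0,1],[0,0,2.5,0,0,0,1],[0,0,1.2,0,0,0,1],[0,0,0.5,0,0,0,1]]]' | tail -n 4
python3 -m inch '[[[0,0,0.2,0,0,0,1],[0,0,0.2,0,0,0,1],[0,0,0,0,0,0,1],[0,0,0,0,0,0,1]]]' | tail -n 4
```

```text
tool_pos: [0.5291, -0.3604, 0.0705]
orientation: [-2.255, -2.183, -0.0]
force: [-0.8, 2.4, 3.7]
opening: 0.0005
tool_pos: [0.5301, -0.3629, 0.0696]
orientation: [2.257, 2.181, 0.001]
force: [1.2, 1.6, 2.3]
opening: 0.0008
```

```bash
python3 -m inch '[[[0,0,0.2,0,0,0,1],[0,0,0,0,0,0,1],[0,0,0,0,0,0,1]]]' | tail -n 4
python3 -m inch '[[[0,0,0.2,0,0,0,1],[0,0,0,0,0,0,1],[0,0,0,0,0,0,1]]]' | tail -n 4
python3 -m inch '[[[0,0,0.2,0,0,0,1],[0,0,0,0,0,0,1],[0,0,0,0,0,0,1]]]' | tail -n 4
```

```text
tool_pos: [0.5299, -0.363, 0.067]
orientation: [2.258, 2.181, 0.001]
force: [3.3, 0.7, 4.9]
opening: 0.0008
tool_pos: [0.5299, -0.363, 0.0661]
orientation: [2.257, 2.182, 0.001]
force: [-0.0, 2.5, 12.4]
opening: 0.0004
tool_pos: [0.5301, -0.3631, 0.0659]
orientation: [2.257, 2.181, 0.001]
force: [-4.9, 7.8, 25.5]
opening: 0.0005
```

The button hit its hard stop at z = 0.066 and the force rose to 25 N, so it is fully down. I'll release, retreat and check.

```bash
python3 -m inch '[[[0,0,-0.5,0,0,0,1],[0,0,-1,0,0,0,1],[0,0,-3,0,0,0,1],[0,0,-4,0,0,0,1],[0,0,-3,0,0,0,1]]]' | tail -n 4
python3 -m inch '[[[-3,-2,0,0,0,0,1],[-3,-3,0,0,0,0,1],[-2,-2,0,0,0,0,1],[0,0,0,0,0,0,1],[0,0,0,0,0,0,1]]]' | tail -n 4
python3 - <<'E'
from h import *
b=robot.read_camera("side");a=robot.read_camera("top")
cv2.imwrite("pics/end.png",np.hstack([cv2.resize(I,(400,400),interpolation=cv2.INTER_CUBIC) for I in (a["image"][110:250,210:350],b["image"][180:320,220:360])]))
for n,c,pt in(("tab",a,(301,191)),):print(blob(c,(20,120,60),(35,255,255),pt,8)[0],blob(c,(0,150,60),(6,255,255),(301,182),6)[0])
T=cv2.imread("pics/top0.png")
print("wax",blob(dict(image=T),(45,100,40),(80,255,255),(273,233))[0],blob(a,(45,100,40),(80,255,255),(273,233))[0])
B=blob(a,(14,110,120),(28,255,255),(262,172),20);print("brass",B,ray(a,B[0],.065), "bed should be",[.6318-.0025+.0054,-.0672+.15])
print(robot.read_state()["t"])
E
```

```text
tool_pos: [0.5284, -0.3627, 0.1786]
orientation: [-2.259, -2.182, 0.001]
force: [0.6, 0.2, 0.5]
opening: 0.0006
tool_pos: [0.4554, -0.4401, 0.1765]
orientation: [-2.26, -2.18, -0.0]
force: [0.2, -0.5, 0.5]
opening: 0.0003
[300.35 191.55] [300.4375 181.6875]
wax [272.52057613 232.22016461] [272.52057613 232.22016461]
brass (array([253.93175074, 170.10089021]), ((253.5, 170.0), (14.0, 23.0), 90.0), np.int32(337)) [0.6382739  0.06693875 0.065     ] bed should be [0.6347, 0.0828]
20.2
```

View pics/end.png

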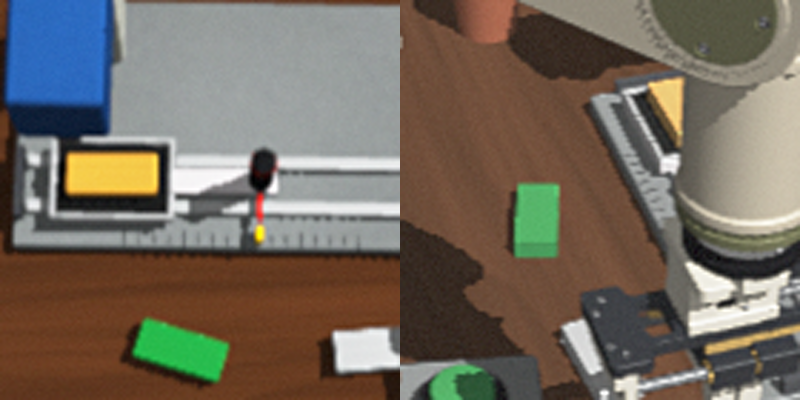

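The end picture shows the brass block flat and centred in the bed (112,173), pointer on the tab (259,232), and the wax block not moved. The brass centroid printed above is low because its search circle cut off part of the block; the picture shows it centred. I'm handing in.

```bash
python3 -c "
from plant import robot
print(robot.close_job())"
```

```text
the job is handed in; nothing more can be done
None
```

I laid the brass block flat in the carriage bed and slid the carriage by its handle until the pointer met the yellow tab. I then pressed the smaller box's green button to its stop and released it. The job was handed in just after 20 s on the robot's clock; it reports no verdict.

**Last checks:**
- **Pointer:** within about 0.1 mm of the tab's middle in the top view. The side view had read about 1 mm different from the top view before the final 2 mm nudge, and the arm blocked it for the last check.
- **Block:** the final picture shows it flat and centred in the bed. The computed position was about 16 mm off, because the search circle cut off part of the block, so I went by the picture.
- **Button:** it met a hard stop, with force rising to 25 N after about 5 mm of travel. I did not measure that it came back up after release, but the tool is well clear of it.
- **Things to leave alone:** the wax block has not moved in the top view. I did not re-measure the steel block or the pot, but nothing suggested contact with either.

**One thing off:** gripping the handle about 2 mm off centre briefly put about 25 N sideways and 21 N upward on the fingers. I eased this before sliding.

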